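# Fit a rack divider and hold its lock knob down

### The job

Take the loose divider out of its wooden stand and stand it on edge in the one empty slot of the sorting rack, fully home, not sticking out past the slot's ribs, and let go of it. Then pick up the black knob, turn it so that the flat in its bore matches the flat on the rack's D-shaft, push it fully onto the shaft, and press shaft and knob down against the spring to the stop; the program finishes while still gripping the knob and holding it pressed down, so that I can pin the lock. Do not shove the other things on the table about or knock them over.

Things in the scene. Friction and masses are not known exactly. Their poses are not given: they have to be found in the camera images.
- divider: The loose divider: a flat grey plastic plate, 120 long (its x) x 9 thick (its y) x 90 mm high (its z), 0.12 kg, with a white card window near the top of each face. At the start it stands on edge in the slot of the stand. Origin: middle of its lower edge; z up. Pinch it across its 9 mm from above at the top edge, which is 90 mm above the origin; either way round is right.
- stand: Fixed wooden block, 120 (x) x 80 (y) x 12 mm, with one slot along its x between two white ribs (110 mm long, top 46 mm above the table); slot floor 12 mm above the table. Origin: centre of the underside.
- rack: Fixed sorting rack: grey base plate 160 (x) x 250 (y) x 12 mm on the table, origin at the centre of its underside. Three slots run along its x at y = -15 (the empty one), -65 and -105 mm; the latter two hold low fixed plates (tops 56 mm above the table). The lock stands at y = +85 mm.
- slot_floor (a point): Middle of the floor of the rack's empty slot, 12 mm above the table; its x runs along the slot, y across. The slot is 12 mm wide between two ribs 150 mm long and 34 mm high, flared to 21 mm at the top (over the uppermost 9 mm). The seated divider's origin lies here, and its x may point either way.
- lock: Fixed lock housing on the rack's base plate: aluminium cylinder of 64 mm diameter, 45 mm high, origin at the centre of its underside (12 mm above the table). A small lug on its rim at +x shows the side on which the shaft's flat lies. It is turned differently on the rack each time, +x more or less toward the robot (within 0.7 rad).
- shaft_tip (a point): Centre of the top face of the steel D-shaft, which stands upright out of the lock housing: 18 mm diameter, 30 mm above the housing when up (87 mm above the table), top edge chamfered 2 mm. Its flat is a plane 5.5 mm from the axis and faces this point's +x. z up. The shaft cannot turn; it only moves down.
- lock_shaft (a joint): How far the D-shaft is pressed down: 0 = up, 0.008 m = at its stop. Its spring pushes back with 3 N at the start and 9 N at the stop; released, it comes up again.
- knob: Loose black plastic knob, 0.06 kg, standing bore down on the table. Origin: centre of its underside, z up. Skirt 44 mm in diameter, 24 mm high; on it a bar grip along x, 14 mm wide (y), 38 mm long, from 24 to 52 mm above the origin, with a pointed nose at +x ending 31 mm from the axis and a white line on top on the nose's side. Grip the bar across its 14 mm.
- knob_bore (a point): Mouth of the knob's D-bore, at the knob's origin, same axes. The bore opens downward, 20 mm deep, 1 mm larger all round than the shaft, chamfered at the mouth; its flat is on the +x side (under the nose). Fully on, knob x points along shaft x, and this point is 20 mm below the shaft tip: 10 mm above the housing with the shaft up, 2 mm with it down.
- eraser: Bystander: small eraser lying flat, 23 x 42 x 13 mm, origin at its underside.
- staple_box: Bystander: small box of staples, 38 x 75 x 24 mm, origin at its underside.
- tape_brown: Bystander: roll of brown tape lying flat, 110 mm diameter, 48 mm high, origin at its underside.
- label_roll: Bystander: roll of white labels standing on end, 69 mm diameter, 60 mm high, origin at its underside.
- glue_stick: Bystander: glue stick standing upright, 26 mm diameter, 92 mm high, origin at its underside.
- calculator: Bystander: desk calculator, 119 x 69 x 18 mm, origin at its underside.
- tape_measure: Bystander: pocket tape measure, 34 x 101 x 64 mm, origin at its underside.
Things that resemble listed ones, but are neither listed nor needed, are in the scene too. What is meant by the knob is not blue, and is the larger of those in its own colour.

How it is judged:
On the way, in this order (a step that is already met when the one before it is completed fails the run):
1. the divider stands fully home in the rack's empty slot and is let go (z of divider in the frame of slot_floor between -0.003 and 0.004 m and y of divider in the frame of slot_floor between -0.005 and 0.005 m and x of divider in the frame of slot_floor between -0.02 and 0.02 m and angle between divider's own z axis and vertical below 0.14 rad and contact force between the fingers and divider below 0.3 N), for 0.2 s.
2. the knob is fully on the D-shaft (horizontal distance between knob and shaft_tip below 0.003 m and z of knob in the frame of shaft_tip below -0.017 m and angle between knob's own z axis and vertical below 0.1 rad and angle between the x axis of knob and the x axis of shaft_tip, either way round below 0.2 rad), for 0.1 s.
At the end, for the whole second after the job is handed in: Divider in the empty slot: home within 4 mm, 20 mm along, 5 mm across, 0.14 rad of upright, let go. Knob on the shaft: axes within 3 mm, 17 mm or more deep, 0.1 rad tilt, 0.2 rad yaw. Shaft pressed over 6 of 8 mm, fingers on the knob with over 1 N (all of step 1 and all of step 2 and value of joint lock_shaft above 0.006 m and contact force between the fingers and knob above 1 N); the arm keeps its last pose, push and grip.
It fails at once if a bystander is shoved more than 40 mm or knocked over (distance of any of eraser, staple_box, tape_brown, label_roll, glue_stick, calculator, tape_measure from where it was at the start of the episode above 0.04 m or angle between any of eraser, staple_box, tape_brown, label_roll, glue_stick, calculator, tape_measure's own z axis and vertical above 0.6 rad).
It also fails if it takes over 53 s, if anything falls off the work surface, if the arm or the gripper's body presses on something with over 40 N, if the wrist force passes 120 N, or if a joint passes its speed limit or range.

### The arm

A 6-joint arm with a two-finger parallel gripper is mounted at the origin on a cart in front of the work surface, level with it; the furniture and walls round the work are solid. World frame = base frame: x ahead of the robot, y to its left, z up, the work surface at z = 0. Lengths are in m, angles in rad, forces in N, time in s.
With the tool pointing down it reaches from about 0.225 to 0.875 m from the base axis. Payload 3.4 kg.
Tool frame: the origin (TCP) lies at the very end of the fingers, on their centre line; the grasp point (between the pads) lies behind it (manip.grasp_offset is the z of the grasp point in the tool frame, in m); z points along the fingers, y is the line along which they close (so a half turn about z gives the same grasp; the last joint's range is limited). The gripper opens to 85 mm and grips with 20 to 120 N. Pads are 22 mm wide; open, the fingers measure 114 mm over their backs; the gripper's body (76 mm by 85 mm) begins 54 mm behind the grasp point. The pads swing forward as they close: fully open they stand 13 mm farther back than shut.
Start: joints at [-1.334, 0.276, 1.505, -0, 1.361, -0.121], TCP at [0.201, -0.539, 0.231] pointing down, gripper open.
Joint ranges: [-2.89, 2.89], [-0.75, 2.08], [0.22, 2.7], [-1.18, 4.32], [0.11, 2.71], [-2.7, 2.7]. Speed limits (rad/s): [2.57, 2.57, 3.14, 3.14, 3.14, 3.14].

### API

Orientations are given as a unit quaternion [w, x, y, z].
In Python, from rig import manip gives the robot as it stands.
- The arm moves only by the shell command python3 -m pendant 'ROWS' [FORCE]. ROWS is JSON, a list of rows, each an object of numbers: "dx", "dy", "dz": the shift along the tool's x, y, z in m; "rx", "ry", "rz": the turn, a rotation vector about the tool's x, y, z in degrees; "hand": the finger opening in m, from 0 to 0.0854. In form: [{"dx": .., "dy": .., "dz": .., "rx": .., "ry": .., "rz": .., "hand": ..}, ...]. A call has 1 to 12 rows; each row shifts and turns the commanded pose from where the row before left it, along the tool's axes as they then stand; what a row does not reach is not made up. A row lasts 1/12 s, in which the tool goes at most 41.7 mm and 7.16 degrees, less where a joint would pass 70% of its speed; a pose out of reach is approached as far as the arm can. A call is refused whole if a number of a shift passes 0.0417 or a number of a turn 7.16, either way. A call with a gripper value outside its range is refused whole. The fingers move at their own pace and stop on an object; FORCE is the grip in N (left out, the last holds). Time passes only in rows, so rows that do not move let the fingers close. It gives the time, the measured TCP pose, the force, the opening and the grip force at its end, in the units of the state.
- manip.get_state(): the state, without advancing time (a new reading comes with each control period).
- manip.get_image(name): name is "side" or "top" or "wrist"; returns a dict with "frame" (420x560x3 uint8, red, green, blue), "fx", "fy", "cx", "cy" (pixels), "position" and "attitude" of the camera in the world; the wrist camera has in their place "mount" (4x4, takes a point from camera to tool coordinates, whose origin is the TCP and whose axes are the flange's). Camera axes: x right, y up, looking along -z (the intrinsics and any distortion apply to the point x, -y, -z); pixel columns grow to the right and rows downward; lengths in m; the calibration is good to about 2 mm. A picture is of the moment at which its call begins: read the wrist's pose just before it. There is no depth.
- manip.sign_off(): hands the job in; it is judged then, once.
The state is a dict: "clock": time; "qpos": joint angles; "qd": joint speeds; "effort": joint torques, N m; "position": TCP position; "ee_rot": TCP orientation; "contact_force": force on the tool from outside, world axes, zero at the start; "moment": the same for the moment, N m; "width": finger opening in m; "gripper_force": force on a finger pad.
Only numpy, scipy, OpenCV 4.12 (cv2) and the standard library are available. Lean on these libraries where they do the work, as an engineer would, in place of code of your own. Each camera call takes 0.05 s, during which the arm holds its last target. There are 200 camera calls.

## Working session

There is one attempt and no reset: what is moved stays moved. The work goes in short steps, Python scripts to look and compute and a shell command to move; the robot and the scene stay as the last step left them, time stands still between calls to the robot, and variables do not carry over. Pictures are saved under pics/ and viewed, at most 10 in all, crops included, and the job is handed in when it is done.

```bash
mkdir -p pics; ls
cat > h.py <<'E'
import numpy as np, cv2
from rig import manip
from scipy.spatial.transform import Rotation as R
def rot(q): return R.from_quat([q[1],q[2],q[3],q[0]]).as_matrix()
def snap(name,fn=None):
    s=manip.get_state(); im=manip.get_image(name)
    if 'mount' in im:
        T=np.eye(4);T[:3,:3]=rot(s['ee_rot']);T[:3,3]=s['position'];T=T@np.array(im['mount'])
    else:
        T=np.eye(4);a=np.array(im['attitude']);T[:3,:3]=a if a.shape==(3,3) else rot(a);T[:3,3]=im['position']
    im['T']=T
    if fn: cv2.imwrite('pics/'+fn+'.png',im['frame'][:,:,::-1]); np.savez('pics/'+fn+'.npz',T=T,K=[im['fx'],im['fy'],im['cx'],im['cy']],frame=im['frame'],dist=np.array(im.get('distortion',[0,0,0,0]),dtype=float) if not isinstance(im.get('distortion'),dict) else 0)
    return im
class V:
    def __init__(s,fn):
        d=np.load('pics/'+fn+'.npz');s.T=d['T'];s.K=d['K'];s.f=d['frame'];s.d=d['dist']
    def ray(s,u,v):
        fx,fy,cx,cy=s.K
        p=cv2.undistortPoints(np.array([[[u,v]]],float),np.array([[fx,0,cx],[0,fy,cy],[0,0,1.]]),s.d)[0,0]
        d=s.T[:3,:3]@np.array([p[0],-p[1],-1]);return s.T[:3,3],d/np.linalg.norm(d)
    def pl(s,u,v,z):
        o,d=s.ray(u,v);return o+d*(z-o[2])/d[2]
    def proj(s,P):
        fx,fy,cx,cy=s.K
        p=s.T[:3,:3].T@(np.array(P)-s.T[:3,3]);return cv2.projectPoints(np.array([[p[0],-p[1],-p[2]]]),np.zeros(3),np.zeros(3),np.array([[fx,0,cx],[0,fy,cy],[0,0,1.]]),s.d)[0].ravel()
def tri(a,b):
    (o1,d1),(o2,d2)=a,b
    A=np.stack([d1,-d2],1);t=np.linalg.lstsq(A,o2-o1,rcond=None)[0]
    p,q=o1+d1*t[0],o2+d2*t[1];return (p+q)/2,np.linalg.norm(p-q)
E
python3 - <<'E'
from h import *
for n in ['top','side','wrist']:
    im=snap(n,n+'0'); print(n,{k:v for k,v in im.items() if k not in('frame',)})
print(manip.grasp_offset, manip.get_state())
E
```

```text
pics
top {'fx': 490.7477352860773, 'fy': 490.7477352860773, 'cx': 283.75808493952735, 'cy': 215.73296807791556, 'position': array([ 0.25839176, -0.0417103 ,  1.53743654]), 'attitude': array([-0.69898708, -0.0782311 ,  0.07778217,  0.70657406]), 'T': array([[-1.05939255e-02,  9.75602295e-01, -2.19289605e-01,
         2.58391764e-01],
       [-9.99942236e-01, -1.07340031e-02,  5.52673010e-04,
        -4.17103034e-02],
       [-1.81466625e-03,  2.19282793e-01,  9.75659656e-01,
         1.53743654e+00],
       [ 0.00000000e+00,  0.00000000e+00,  0.00000000e+00,
         1.00000000e+00]])}
side {'fx': 439.4422840379125, 'fy': 439.4422840379125, 'cx': 284.89091507842227, 'cy': 213.10562662097635, 'position': array([0.61098902, 0.93766085, 0.68885897]), 'attitude': array([0.01916562, 0.00918609, 0.48631947, 0.87352256]), 'T': array([[-0.99909659, -0.02454846,  0.03468975,  0.61098902],
       [ 0.04241796, -0.52625211,  0.84926994,  0.93766085],
       [-0.00259272,  0.84997417,  0.52681799,  0.68885897],
       [ 0.        ,  0.        ,  0.        ,  1.        ]])}
wrist {'fx': 377.646905
[... 688 characters left out ...]

-0.0187 {'clock': 0.15, 'qpos': array([-1.33400601e+00,  2.76430731e-01,  1.50584299e+00,  2.24469543e-06,
        1.36071185e+00, -1.21001689e-01]), 'qd': array([-0.00196722, -0.0022428 , -0.00356532, -0.00054857,  0.00176646,
        0.00150317]), 'effort': array([ 1.58047311e-03, -4.17143977e+01, -2.46033168e+01, -1.32571668e-04,
        7.66980724e-03, -1.30965813e-05]), 'position': array([ 0.20126909, -0.53819615,  0.230649  ]), 'ee_rot': array([-6.95354646e-04,  9.84040544e-01,  1.77943031e-01, -3.92027691e-05]), 'contact_force': array([-0.23659711, -0.34490151, -0.92492318]), 'moment': array([-0.02723405,  0.00101215, -0.01083323]), 'gripper_force': 0.0, 'width': 0.08523718121071507}
```

View pics/top0.png

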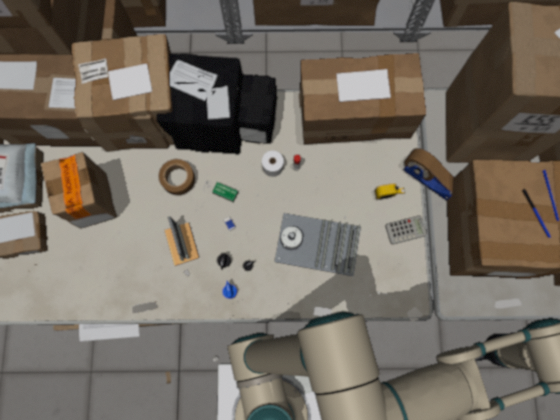

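View pics/side0.png

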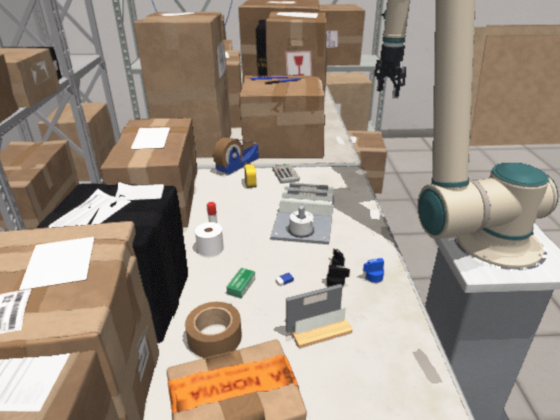

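The top view shows the stand with the divider at (181,240), the black knobs at (224,260) (larger) and (249,265), a blue one at (229,291), the rack at (318,244) and its lock at (292,237). The side view shows the divider upright at (315,310).

Run:
```python
from h import *
v=V('top0')
for n,u,w,z in [('div',180,238,.1),('stand',182,243,.012),('knob',224,260,.03),('sm',249,265,.03),('lock',292,237,.06),('rack',318,244,.012),('blue',229,291,.03),('era',230,223,.01),('slotA',322,222,.046),('slotB',318,266,.046),('rackTL',284,215,.012),('rackTR',361,222,.012),('rackBL',276,264,.012),('rackBR',354,274,.012)]: print(n,v.pl(u,w,z).round(3))
# wrist camera: TCP offset for tool down
```

```text
div [0.517 0.267 0.1  ]
stand [0.517 0.279 0.012]
knob [0.459 0.143 0.03 ]
sm [0.443 0.066 0.03 ]
lock [ 0.524 -0.067  0.06 ]
rack [ 0.509 -0.149  0.012]
blue [0.364 0.127 0.03 ]
era [0.58  0.129 0.01 ]
slotA [ 0.572 -0.161  0.046]
slotB [ 0.436 -0.145  0.046]
rackTL [ 0.604 -0.043  0.012]
rackTR [ 0.578 -0.288  0.012]
rackBL [ 0.447 -0.017  0.012]
rackBR [ 0.414 -0.259  0.012]
```

```bash
python3 -m pendant '[{"dx":0.029,"dy":-0.015,"dz":-0.008},{"dx":0.029,"dy":-0.015,"dz":-0.008},{"dx":0.029,"dy":-0.015,"dz":-0.008},{"dx":0.029,"dy":-0.015,"dz":-0.008},{"dx":0.029,"dy":-0.015,"dz":-0.008},{"dx":0.029,"dy":-0.015,"dz":-0.008},{"dx":0.029,"dy":-0.015,"dz":-0.008},{"dx":0.029,"dy":-0.015,"dz":-0.008},{"dx":0.029,"dy":-0.015,"dz":-0.008},{"dx":0.029,"dy":-0.015,"dz":-0.008},{"dx":0.029,"dy":-0.015,"dz":-0.008},{"dx":0.029,"dy":-0.015,"dz":-0.008}]'
python3 -m pendant '[{"dx":0.029,"dy":-0.015},{"dx":0.029,"dy":-0.015},{"dx":0.029,"dy":-0.015},{"dx":0.01},{}]'
python3 -c "
from h import *
snap('wrist','w1')"
python3 -m pendant '[{"dy":-0.03},{"dy":-0.03},{"dy":-0.03},{"dy":-0.03},{}]'
python3 -c "
from h import *
snap('wrist','w2');snap('top','top1')"
```

```text
invalid input
invalid input
invalid input
```

View pics/w1.png

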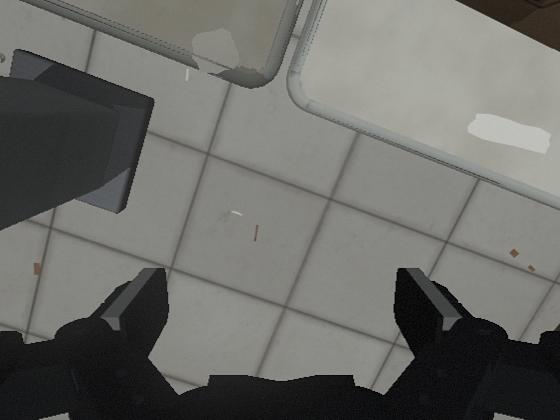

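View pics/w2.png

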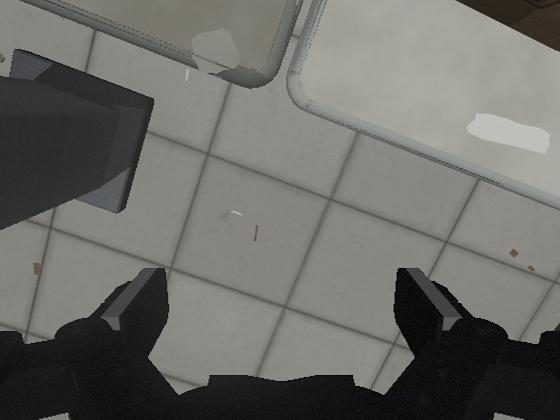

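The arm did not move, because the pendant refused the calls; the pictures show only the floor and the fingers. I'll try rows with every key present.

```bash
python3 -m pendant '[{"dx":0.029,"dy":-0.015,"dz":-0.008,"rx":0,"ry":0,"rz":0,"hand":0.085}]'
```

```text
clock: 0.38
position: [0.2204, -0.5174, 0.2375]
ee_rot: [-0.0, 0.984, 0.176, -0.002]
contact_force: [1.0, -0.6, 0.2]
width: 0.0849
gripper_force: 0.0
```

```bash
python3 -m pendant '[{"dx":0.029,"dy":-0.015,"dz":-0.008,"rx":0,"ry":0,"rz":0,"hand":0.085},{"dx":0.029,"dy":-0.015,"dz":-0.008,"rx":0,"ry":0,"rz":0,"hand":0.085},{"dx":0.029,"dy":-0.015,"dz":-0.008,"rx":0,"ry":0,"rz":0,"hand":0.085},{"dx":0.029,"dy":-0.015,"dz":-0.008,"rx":0,"ry":0,"rz":0,"hand":0.085},{"dx":0.029,"dy":-0.015,"dz":-0.008,"rx":0,"ry":0,"rz":0,"hand":0.085},{"dx":0.029,"dy":-0.015,"dz":-0.008,"rx":0,"ry":0,"rz":0,"hand":0.085},{"dx":0.029,"dy":-0.015,"dz":-0.008,"rx":0,"ry":0,"rz":0,"hand":0.085},{"dx":0.029,"dy":-0.015,"dz":-0.008,"rx":0,"ry":0,"rz":0,"hand":0.085},{"dx":0.029,"dy":-0.015,"dz":-0.008,"rx":0,"ry":0,"rz":0,"hand":0.085},{"dx":0.029,"dy":-0.015,"dz":-0.008,"rx":0,"ry":0,"rz":0,"hand":0.085},{"dx":0.029,"dy":-0.015,"dz":-0.008,"rx":0,"ry":0,"rz":0,"hand":0.085},{"dx":0.029,"dy":-0.015,"dz":-0.008,"rx":0,"ry":0,"rz":0,"hand":0.085}]'
python3 -m pendant '[{"dx":0.029,"dy":-0.015,"dz":0,"rx":0,"ry":0,"rz":0,"hand":0.085},{"dx":0.029,"dy":-0.015,"dz":0,"rx":0,"ry":0,"rz":0,"hand":0.085},{"dx":0.01,"dy":0,"dz":0,"rx":0,"ry":0,"rz":0,"hand":0.085},{"dx":0,"dy":0,"dz":0,"rx":0,"ry":0,"rz":0,"hand":0.085},{"dx":0,"dy":0,"dz":0,"rx":0,"ry":0,"rz":0,"hand":0.085}]'
python3 -c "
from h import *
snap('wrist','w1')"
python3 -m pendant '[{"dx":0,"dy":-0.03,"dz":0,"rx":0,"ry":0,"rz":0,"hand":0.085},{"dx":0,"dy":-0.03,"dz":0,"rx":0,"ry":0,"rz":0,"hand":0.085},{"dx":0,"dy":-0.03,"dz":0,"rx":0,"ry":0,"rz":0,"hand":0.085},{"dx":0,"dy":-0.03,"dz":0,"rx":0,"ry":0,"rz":0,"hand":0.085},{"dx":0,"dy":0,"dz":0,"rx":0,"ry":0,"rz":0,"hand":0.085},{"dx":0,"dy":0,"dz":0,"rx":0,"ry":0,"rz":0,"hand":0.085}]'
python3 -c "
from h import *
snap('wrist','w2')
a=V('w1');b=V('w2')
cv2.imwrite('pics/m1.png',np.hstack([cv2.resize(a.f,(400,300)),cv2.resize(b.f,(400,300))])[:,:,::-1])"
```

```text
clock: 1.38
position: [0.487, -0.2225, 0.3358]
ee_rot: [0.0, 0.984, 0.178, 0.0]
contact_force: [-0.2, 0.7, 0.6]
width: 0.0851
gripper_force: 0.0
clock: 1.8
position: [0.5391, -0.1722, 0.3348]
ee_rot: [0.0, 0.984, 0.178, -0.001]
contact_force: [-0.6, 0.3, 0.0]
width: 0.0853
gripper_force: 0.0
clock: 2.35
position: [0.4961, -0.06, 0.3359]
ee_rot: [0.001, 0.984, 0.178, 0.0]
contact_force: [0.0, -0.2, 0.5]
width: 0.085
gripper_force: 0.0
```

View pics/m1.png

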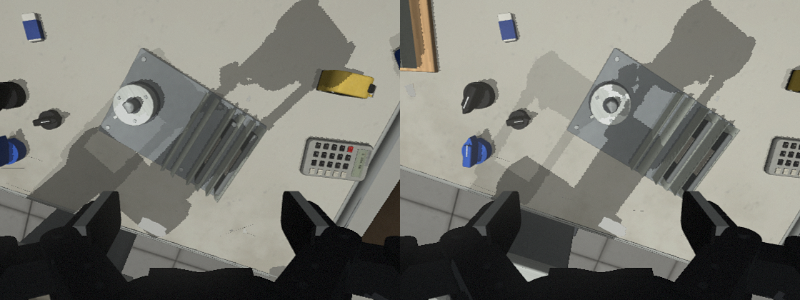

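The montage shows the rack in both views: the lock is near w1 (188,146) and w2 (850/1.4 equivalent), with the ribs to its right. I'll enlarge the w2 rack for exact features.

Run:
```python
from h import *
a=V('w1');b=V('w2')
c=cv2.resize(b.f[55:275,230:480],None,fx=2.7,fy=2.7,interpolation=cv2.INTER_CUBIC)
print(c.shape)
for i in range(0,250,50): cv2.putText(c,str(230+i),(int(i*2.7),10),0,.35,(255,0,0))
for i in range(0,220,50): cv2.putText(c,str(55+i),(0,int(i*2.7)+4),0,.35,(255,0,0))
cv2.imwrite('pics/c2.png',c[:,:,::-1])
```

```text
(594, 675, 3)
```

View pics/c2.png

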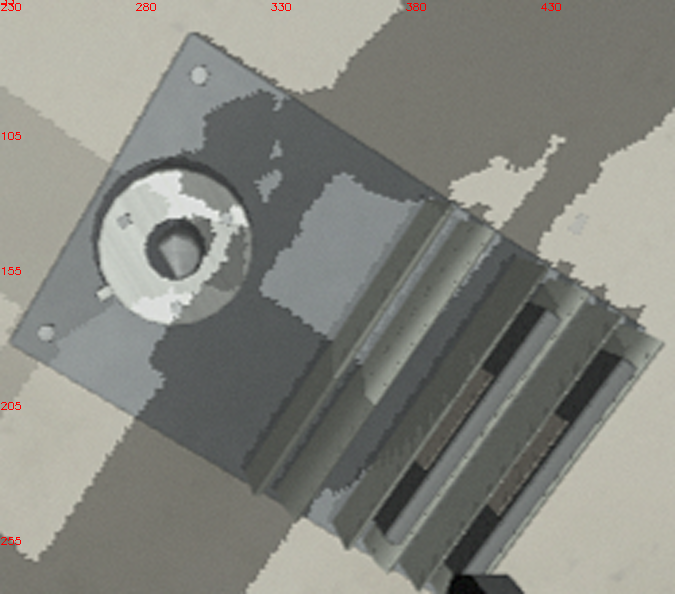

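The crop shows the plate corners at px (301.5,67.2) and (233.7,182), the lock lug at (269,163), the shaft at about (295.5,147), and the empty slot's groove running from (398,131) to (328,236).

```bash
cat >> h.py <<'E'
def match(a,b,u,w,z0=-.01,z1=.13,h=7):
    """point (u,w) in view b -> best match in view a along its epipolar line; returns 3D, score"""
    ga=cv2.cvtColor(a.f,cv2.COLOR_RGB2GRAY);gb=cv2.cvtColor(b.f,cv2.COLOR_RGB2GRAY)
    t=cv2.getRectSubPix(gb,(2*h+1,2*h+1),(float(u),float(w)));best=None
    p=[a.proj(b.pl(u,w,z)) for z in (z0,z1)];lo=np.floor(np.min(p,0)).astype(int)-h-3;hi=np.ceil(np.max(p,0)).astype(int)+h+4
    lo=np.maximum(lo,0);s=ga[lo[1]:hi[1],lo[0]:hi[0]];r=cv2.matchTemplate(s,t,cv2.TM_CCOEFF_NORMED)
    _,m,_,(x,y)=cv2.minMaxLoc(r)
    def sub(v,i):
        if 0<i<len(v)-1:
            d=v[i-1]-2*v[i]+v[i+1];return .5*(v[i-1]-v[i+1])/d if d else 0
        return 0
    x2=lo[0]+x+h+sub(r[y],x);y2=lo[1]+y+h+sub(r[:,x],y)
    P,e=tri(a.ray(x2,y2),b.ray(u,w));return P.round(4),round(e,4),round(float(m),2),(round(float(x2),1),round(float(y2),1))
E
python3 - <<'E'
from h import *
a=V('w1');b=V('w2')
pts=dict(TL=(301.5,67.2),BL=(233.7,182),lug=(269,163),shaft=(295.5,147),lockc=(294,146.5),slotT=(398,131),slotB=(328,236),rib1T=(394,129),rib2T=(412.5,142.5),rib2B=(338,245.5),rib1B=(324,237.5))
for n,(u,w) in pts.items():
    print(n,'12',b.pl(u,w,.012).round(4)[:2],'46',b.pl(u,w,.046).round(4)[:2],'tri',*match(a,b,u,w))
E
```

```text
TL 12 [ 0.6121 -0.0431] 46 [ 0.6081 -0.0426] tri [ 0.6129 -0.0432  0.0052] 0.0002 0.94 (199.3, 67.1)
BL 12 [ 0.457  -0.0128] 46 [ 0.4644 -0.0146] tri [ 0.4713 -0.0173  0.0859] 0.0037 0.5 (119.5, 186.0)
lug 12 [ 0.4947 -0.0459] 46 [ 0.4994 -0.0453] tri [ 0.5007 -0.0451  0.0563] 0.0 0.9 (161.2, 163.4)
shaft 12 [ 0.5244 -0.0695] 46 [ 0.5268 -0.0671] tri [ 0.5311 -0.0622  0.1242] 0.0031 0.57 (165.9, 151.0)
lockc 12 [ 0.5243 -0.0676] 46 [ 0.5268 -0.0653] tri [ 0.5347 -0.0591  0.1303] 0.0037 0.65 (161.5, 143.0)
slotT 12 [ 0.5855 -0.1785] 46 [ 0.5835 -0.1681] tri [ 0.5819 -0.1508  0.1008] 0.0034 0.79 (275.2, 128.0)
slotB 12 [ 0.4325 -0.1502] 46 [ 0.4417 -0.1419] tri [ 0.4406 -0.1438  0.0345] 0.0043 0.83 (230.8, 233.0)
rib1T 12 [ 0.586  -0.1729] 46 [ 0.584 -0.163] tri [ 0.5824 -0.1467  0.0995] 0.0034 0.74 (271.4, 126.0)
rib2T 12 [ 0.5793 -0.2008] 46 [ 0.5777 -0.1888] tri [ 0.573  -0.1564  0.1387] 0.0013 0.67 (277.0, 144.8)
rib2B 12 [ 0.4249 -0.1674] 46 [ 0.4347 -0.1578] tri [ 0.4306 -0.1626  0.027 ] 0.0029 0.63 (243.0, 243.7)
rib1B 12 [ 0.4287 -0.1461] 46 [ 0.4382 -0.1381] tri [ 0.4366 -0.1403  0.0336] 0.0037 0.89 (227.0, 235.0)
```

```bash
python3 -m pendant '[{"dx":0.02,"dy":-0.029,"dz":0,"rx":0,"ry":0,"rz":0,"hand":0.085},{"dx":0.02,"dy":-0.029,"dz":0,"rx":0,"ry":0,"rz":0,"hand":0.085},{"dx":0.02,"dy":-0.029,"dz":0,"rx":0,"ry":0,"rz":0,"hand":0.085},{"dx":0.02,"dy":-0.029,"dz":0,"rx":0,"ry":0,"rz":0,"hand":0.085},{"dx":0.02,"dy":-0.029,"dz":0,"rx":0,"ry":0,"rz":0,"hand":0.085},{"dx":0.02,"dy":-0.029,"dz":0,"rx":0,"ry":0,"rz":0,"hand":0.085},{"dx":0.02,"dy":-0.029,"dz":0,"rx":0,"ry":0,"rz":0,"hand":0.085},{"dx":0,"dy":0,"dz":0,"rx":0,"ry":0,"rz":0,"hand":0.085},{"dx":0,"dy":0,"dz":0,"rx":0,"ry":0,"rz":0,"hand":0.085}]'
python3 -c "
from h import *
snap('wrist','w3')"
python3 -m pendant '[{"dx":0.009,"dy":-0.032,"dz":0,"rx":0,"ry":0,"rz":0,"hand":0.085},{"dx":0.009,"dy":-0.032,"dz":0,"rx":0,"ry":0,"rz":0,"hand":0.085},{"dx":0.009,"dy":-0.032,"dz":0,"rx":0,"ry":0,"rz":0,"hand":0.085},{"dx":0,"dy":0,"dz":0,"rx":0,"ry":0,"rz":0,"hand":0.085},{"dx":0,"dy":0,"dz":0,"rx":0,"ry":0,"rz":0,"hand":0.085}]'
python3 - <<'E'
from h import *
snap('wrist','w4')
a=V('w3');b=V('w4')
m=np.hstack([x.f[:330,:] for x in (a,b)])
m=cv2.resize(m,(800,600*330*800//1120//600)) 
def crop(v,c,s,k):
    p=v.proj(c);x,y=int(p[0])-s,int(p[1])-s;x=max(x,0);y=max(y,0)
    o=v.f[y:y+2*s,x:x+2*s];r=cv2.resize(o,(k,int(k*o.shape[0]/o.shape[1])),interpolation=cv2.INTER_CUBIC);cv2.putText(r,f'{x},{y} x{k/o.shape[1]:.3f}',(5,12),0,.4,(255,0,0));return r
r=[crop(a,[.517,.275,.05],85,400),crop(b,[.517,.275,.05],85,400)]
q=[crop(a,[.459,.143,.03],45,200),crop(b,[.459,.143,.03],45,200)]
C=np.zeros((600,800,3),np.uint8)
for i in (0,1):
    C[:min(400,r[i].shape[0]),400*i:400*i+400]=r[i][:400]; C[400:400+min(200,q[i].shape[0]),400*i:400*i+200]=q[i][:200]
cv2.imwrite('pics/c3.png',C[:,:,::-1])
E
```

```text
clock: 3.15
position: [0.5586, 0.1793, 0.3343]
ee_rot: [0.001, 0.984, 0.178, -0.001]
contact_force: [-1.0, -0.0, -0.0]
width: 0.0851
gripper_force: 0.0
clock: 3.62
position: [0.5494, 0.278, 0.3351]
ee_rot: [0.001, 0.984, 0.178, -0.0]
contact_force: [0.6, -0.5, 0.3]
width: 0.0853
gripper_force: 0.0
```

View pics/c3.png

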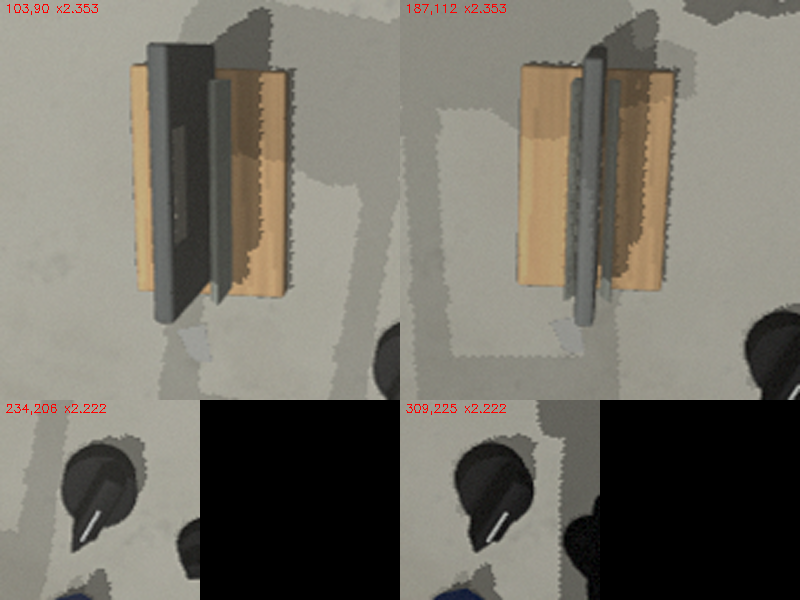

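c3 shows the divider's top edge from w3 (170,109) to (172.5,225.6), and from w4 (269.4,134) to (265.4,248). The knob's white line runs w3 (279,256.4) to (270.5,269.5) and w4 (357.2,275.4) to (349.1,288.5), with the nose to the lower left.

Run:
```python
from h import *
a=V('w3');b=V('w4')
def T(n,p,q,z):
    P,e=tri(a.ray(*p),b.ray(*q));print(n,P.round(4),round(e,4),'pl3',a.pl(*p,z)[:2].round(4),'pl4',b.pl(*q,z)[:2].round(4));return P
f=T('far',(169.9,108.7),(269.4,135.5),.102);n=T('near',(172.5,225.6),(265.4,248),.102)
m=T('mid',(171.2,167),(267.3,191.5),.102)
print('yaw',np.degrees(np.arctan2(*(f-n)[[1,0]])))
l0=T('line0',(279,256.4),(357.2,275.4),.052);l1=T('line1',(270.5,269.5),(349.1,288.5),.052)
T('nose',(266.9,274),(342.8,293),.05);print('yaw',[np.degrees(np.arctan2(*(y-x)[[1,0]])) for x,y in((l0,l1),(a.pl(279,256.4,.052),a.pl(270.5,269.5,.052)),(b.pl(357.2,275.4,.052),b.pl(349.1,288.5,.052)))])
T('skirt',(278.1,244.3),(351.3,263.3),.024)
s=manip.get_state();print(s['position'])
```

```text
far [0.5848 0.3025 0.0978] 0.0009 pl3 [0.5848 0.3014] pl4 [0.5856 0.3026]
near [0.4738 0.2664 0.1012] 0.0013 pl3 [0.4734 0.2663] pl4 [0.4748 0.2666]
mid [0.5313 0.2853 0.099 ] 0.0011 pl3 [0.5315 0.2846] pl4 [0.5326 0.2855]
yaw 18.010776037641186
line0 [0.4609 0.1441 0.0497] 0.001 pl3 [0.4612 0.1444] pl4 [0.4622 0.1451]
line1 [0.4436 0.1486 0.0553] 0.0008 pl3 [0.4417 0.1481] pl4 [0.4427 0.1475]
nose [0.4303 0.1489 0.0422] 0.0001 pl3 [0.4338 0.1499] pl4 [0.4335 0.1517]
yaw [np.float64(165.64909243068294), np.float64(169.26586006148707), np.float64(173.12725495557692)]
skirt [0.4633 0.1465 0.0176] 0.0003 pl3 [0.4656 0.1474] pl4 [0.4652 0.1487]
[0.54952992 0.27706792 0.33519727]
```

```bash
python3 -m pendant '[{"dx":-0.008,"dy":-0.007,"dz":0.03,"rx":0,"ry":0,"rz":1.25,"hand":0.05},{"dx":-0.008,"dy":-0.007,"dz":0.03,"rx":0,"ry":0,"rz":1.25,"hand":0.05},{"dx":0,"dy":0,"dz":0.033,"rx":0,"ry":0,"rz":0,"hand":0.05},{"dx":0,"dy":0,"dz":0.033,"rx":0,"ry":0,"rz":0,"hand":0.05},{"dx":0,"dy":0,"dz":0.033,"rx":0,"ry":0,"rz":0,"hand":0.05},{"dx":0,"dy":0,"dz":0.033,"rx":0,"ry":0,"rz":0,"hand":0.05},{"dx":0,"dy":0,"dz":0.025,"rx":0,"ry":0,"rz":0,"hand":0.05},{"dx":0,"dy":0,"dz":0.02,"rx":0,"ry":0,"rz":0,"hand":0.05},{"dx":0,"dy":0,"dz":0.018,"rx":0,"ry":0,"rz":0,"hand":0.05},{"dx":0,"dy":0,"dz":0.01,"rx":0,"ry":0,"rz":0,"hand":0.05},{"dx":0,"dy":0,"dz":0,"rx":0,"ry":0,"rz":0,"hand":0.05},{"dx":0,"dy":0,"dz":0,"rx":0,"ry":0,"rz":0,"hand":0.05}]' 40
python3 -m pendant '[{"dx":0,"dy":0,"dz":0,"rx":0,"ry":0,"rz":0,"hand":0},{"dx":0,"dy":0,"dz":0,"rx":0,"ry":0,"rz":0,"hand":0},{"dx":0,"dy":0,"dz":0,"rx":0,"ry":0,"rz":0,"hand":0},{"dx":0,"dy":0,"dz":0,"rx":0,"ry":0,"rz":0,"hand":0},{"dx":0,"dy":0,"dz":0,"rx":0,"ry":0,"rz":0,"hand":0},{"dx":0,"dy":0,"dz":0,"rx":0,"ry":0,"rz":0,"hand":0}]' 40
```

```text
clock: 4.67
position: [0.5299, 0.2853, 0.0705]
ee_rot: [0.0, 0.988, 0.156, 0.0]
contact_force: [0.1, 0.1, -1.4]
width: 0.05
gripper_force: 0.0
clock: 5.17
position: [0.5301, 0.2867, 0.0715]
ee_rot: [0.0, 0.988, 0.157, 0.001]
contact_force: [-0.4, -1.7, 6.7]
width: 0.0085
gripper_force: 40.2
```

```bash
python3 -m pendant '[{"dx":0,"dy":0,"dz":-0.01,"rx":0,"ry":0,"rz":0,"hand":0},{"dx":0,"dy":0,"dz":-0.02,"rx":0,"ry":0,"rz":0,"hand":0},{"dx":0,"dy":0,"dz":-0.03,"rx":0,"ry":0,"rz":0,"hand":0},{"dx":0,"dy":0,"dz":-0.03,"rx":0,"ry":0,"rz":0,"hand":0},{"dx":0,"dy":0,"dz":-0.03,"rx":0,"ry":0,"rz":0,"hand":0},{"dx":0,"dy":0,"dz":-0.02,"rx":0,"ry":0,"rz":0,"hand":0},{"dx":0,"dy":0,"dz":0,"rx":0,"ry":0,"rz":0,"hand":0},{"dx":0,"dy":0,"dz":0,"rx":0,"ry":0,"rz":0,"hand":0}]' 40
python3 - <<'E'
from h import *
s=manip.get_state();p=np.array(s['position']);M=rot(s['ee_rot']);print(s['qpos'].round(2))
yaw=np.degrees(np.arctan2(M[1,0],M[0,0]));print(p,yaw)
d=np.array([.508,-.1655,p[2]])-p;print('tool delta',M.T@d)
E
```

```text
clock: 5.83
position: [0.5294, 0.287, 0.2113]
ee_rot: [-0.0, 0.988, 0.157, 0.001]
contact_force: [0.8, 0.7, -2.5]
width: 0.0086
gripper_force: 39.2
[0.38 0.33 1.48 0.   1.33 1.64]
[0.52936173 0.28700193 0.21126668] 18.013286898132506
tool delta [-0.16024495  0.42371648 -0.00046924]
```

```bash
python3 -m pendant '[{"dx":-0.0115,"dy":0.03,"dz":0,"rx":0,"ry":0,"rz":0,"hand":0},{"dx":-0.0115,"dy":0.03,"dz":0,"rx":0,"ry":0,"rz":0,"hand":0},{"dx":-0.0115,"dy":0.03,"dz":0,"rx":0,"ry":0,"rz":0,"hand":0},{"dx":-0.0115,"dy":0.03,"dz":0,"rx":0,"ry":0,"rz":0,"hand":0},{"dx":-0.0115,"dy":0.03,"dz":0,"rx":0,"ry":0,"rz":0,"hand":0},{"dx":-0.0115,"dy":0.03,"dz":0,"rx":0,"ry":0,"rz":0,"hand":0},{"dx":-0.0115,"dy":0.03,"dz":0,"rx":0,"ry":0,"rz":0,"hand":0},{"dx":-0.0115,"dy":0.03,"dz":0,"rx":0,"ry":0,"rz":0,"hand":0},{"dx":-0.0115,"dy":0.03,"dz":0,"rx":0,"ry":0,"rz":0,"hand":0},{"dx":-0.0115,"dy":0.03,"dz":0,"rx":0,"ry":0,"rz":0,"hand":0},{"dx":-0.0115,"dy":0.03,"dz":0,"rx":0,"ry":0,"rz":0,"hand":0},{"dx":-0.0115,"dy":0.03,"dz":0,"rx":0,"ry":0,"rz":0,"hand":0}]' 40
python3 -m pendant '[{"dx":-0.0115,"dy":0.03,"dz":0,"rx":0,"ry":0,"rz":0,"hand":0},{"dx":-0.0115,"dy":0.03,"dz":0,"rx":0,"ry":0,"rz":0,"hand":0},{"dx":0,"dy":0,"dz":0,"rx":0,"ry":0,"rz":5.8,"hand":0},{"dx":0,"dy":0,"dz":0,"rx":0,"ry":0,"rz":5.8,"hand":0},{"dx":0,"dy":0,"dz":0,"rx":0,"ry":0,"rz":5.8,"hand":0},{"dx":0,"dy":0,"dz":0,"rx":0,"ry":0,"rz":5.8,"hand":0},{"dx":0,"dy":0,"dz":0,"rx":0,"ry":0,"rz":5.8,"hand":0},{"dx":0,"dy":0,"dz":0,"rx":0,"ry":0,"rz":0,"hand":0},{"dx":0,"dy":0,"dz":0,"rx":0,"ry":0,"rz":0,"hand":0}]' 40
python3 - <<'E'
from h import *
snap('wrist','w5')
s=manip.get_state();p=np.array(s['position']);M=rot(s['ee_rot'])
yaw=np.degrees(np.arctan2(M[1,0],M[0,0]));print(p,yaw)
v=V('w5')
d=np.array([.508,-.1655,p[2]])-p;print('tool delta',M.T@d)
f=v.f.copy()
# overlay predicted slot floor line and rib-top inner lines (flared)
c=np.array([.508,-.1655]);x=np.array([.982,-.191]);y=np.array([.191,.982])
for z,o in((.046,.0105),(.046,-.0105)):
    q=[v.proj([*(c+x*t+y*o),z]) for t in(-.075,.075)];cv2.line(f,*[tuple(int(round(k)) for k in e) for e in q],(255,0,0),1)
cv2.imwrite('pics/c5.png',f[:,:,::-1])
E
```

```text
clock: 6.83
position: [0.5074, -0.0992, 0.208]
ee_rot: [-0.001, 0.988, 0.156, -0.002]
contact_force: [0.3, 0.7, -1.9]
width: 0.0086
gripper_force: 39.4
clock: 7.58
position: [0.5049, -0.162, 0.2085]
ee_rot: [-0.001, 0.996, -0.095, -0.002]
contact_force: [-0.0, -0.7, -1.5]
width: 0.0086
gripper_force: 39.6
[ 0.50512934 -0.16207567  0.20887361] -10.858047370448263
tool delta [ 3.46431936e-03  2.82224775e-03 -1.20359573e-05]
```

View pics/c5.png

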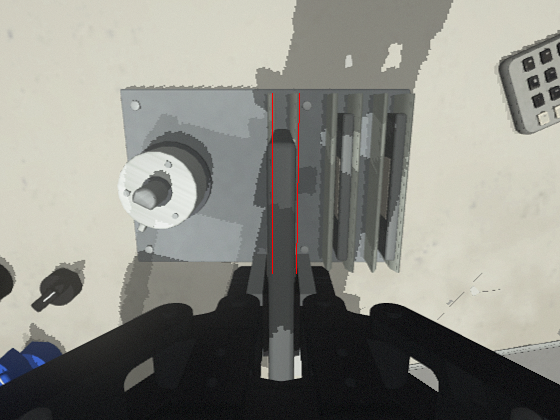

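```bash
python3 -m pendant '[{"dx":0.003,"dy":0.003,"dz":0.02,"rx":0,"ry":0,"rz":0,"hand":0},{"dx":0,"dy":0,"dz":0.03,"rx":0,"ry":0,"rz":0,"hand":0},{"dx":0,"dy":0,"dz":0.03,"rx":0,"ry":0,"rz":0,"hand":0},{"dx":0,"dy":0,"dz":0.02,"rx":0,"ry":0,"rz":0,"hand":0},{"dx":0,"dy":0,"dz":0.006,"rx":0,"ry":0,"rz":0,"hand":0},{"dx":0,"dy":0,"dz":0.006,"rx":0,"ry":0,"rz":0,"hand":0},{"dx":0,"dy":0,"dz":0,"rx":0,"ry":0,"rz":0,"hand":0}]' 40
python3 -m pendant '[{"dx":0,"dy":0,"dz":0.005,"rx":0,"ry":0,"rz":0,"hand":0},{"dx":0,"dy":0,"dz":0.005,"rx":0,"ry":0,"rz":0,"hand":0},{"dx":0,"dy":0,"dz":0.004,"rx":0,"ry":0,"rz":0,"hand":0},{"dx":0,"dy":0,"dz":0.003,"rx":0,"ry":0,"rz":0,"hand":0},{"dx":0,"dy":0,"dz":0,"rx":0,"ry":0,"rz":0,"hand":0}]' 40
```

```text
clock: 8.22
position: [0.5082, -0.1656, 0.0978]
ee_rot: [-0.001, 0.995, -0.096, -0.001]
contact_force: [-0.0, 0.4, -1.6]
width: 0.0081
gripper_force: 39.7
clock: 8.63
position: [0.5088, -0.1655, 0.0811]
ee_rot: [-0.0, 0.995, -0.096, 0.001]
contact_force: [1.8, 5.9, -3.2]
width: 0.0083
gripper_force: 39.5
```

```bash
python3 -m pendant '[{"dx":0,"dy":-0.001,"dz":0.004,"rx":0,"ry":0,"rz":0,"hand":0},{"dx":0,"dy":0,"dz":0.003,"rx":0,"ry":0,"rz":0,"hand":0},{"dx":0,"dy":0,"dz":0.003,"rx":0,"ry":0,"rz":0,"hand":0},{"dx":0,"dy":0,"dz":0,"rx":0,"ry":0,"rz":0,"hand":0}]' 40
```

```text
clock: 8.97
position: [0.5084, -0.1653, 0.0715]
ee_rot: [0.0, 0.995, -0.096, -0.0]
contact_force: [0.1, 3.7, 4.1]
width: 0.0084
gripper_force: 40.5
```

Next I'll press slightly to confirm the floor, then release while still in place.

```bash
python3 -m pendant '[{"dx":0,"dy":0,"dz":0.0015,"rx":0,"ry":0,"rz":0,"hand":0},{"dx":0,"dy":0,"dz":0,"rx":0,"ry":0,"rz":0,"hand":0}]' 40
python3 -m pendant '[{"dx":0,"dy":0,"dz":0,"rx":0,"ry":0,"rz":0,"hand":0.04},{"dx":0,"dy":0,"dz":0,"rx":0,"ry":0,"rz":0,"hand":0.04},{"dx":0,"dy":0,"dz":0,"rx":0,"ry":0,"rz":0,"hand":0.04},{"dx":0,"dy":0,"dz":0,"rx":0,"ry":0,"rz":0,"hand":0.04},{"dx":0,"dy":0,"dz":-0.015,"rx":0,"ry":0,"rz":0,"hand":0.04},{"dx":0,"dy":0,"dz":-0.03,"rx":0,"ry":0,"rz":0,"hand":0.04},{"dx":0,"dy":0,"dz":-0.03,"rx":0,"ry":0,"rz":0,"hand":0.04},{"dx":0,"dy":0,"dz":-0.03,"rx":0,"ry":0,"rz":0,"hand":0.06},{"dx":0,"dy":-0.03,"dz":-0.03,"rx":0,"ry":0,"rz":0,"hand":0.06},{"dx":0,"dy":-0.03,"dz":0,"rx":0,"ry":0,"rz":0,"hand":0.06},{"dx":0,"dy":0,"dz":0,"rx":0,"ry":0,"rz":0,"hand":0.06},{"dx":0,"dy":0,"dz":0,"rx":0,"ry":0,"rz":0,"hand":0.06}]' 40
python3 -c "
from h import *
snap('wrist','w6')"
python3 -m pendant '[{"dx":0,"dy":-0.03,"dz":0,"rx":0,"ry":0,"rz":0,"hand":0.06},{"dx":0,"dy":-0.03,"dz":0,"rx":0,"ry":0,"rz":0,"hand":0.06},{"dx":0,"dy":0,"dz":0,"rx":0,"ry":0,"rz":0,"hand":0.06},{"dx":0,"dy":0,"dz":0,"rx":0,"ry":0,"rz":0,"hand":0.06}]' 40
python3 - <<'E'
from h import *
snap('wrist','w7')
a=V('w6');b=V('w7')
C=np.zeros((600,800,3),np.uint8)
def crop(v,c,s,k):
    p=v.proj(c);x,y=int(p[0])-s,int(p[1])-s;x=max(x,0);y=max(y,0)
    o=v.f[y:y+2*s,x:x+2*s];r=cv2.resize(o,(k,int(k*o.shape[0]/o.shape[1])),interpolation=cv2.INTER_CUBIC);cv2.putText(r,f'{x},{y} x{k/o.shape[1]:.3f}',(5,12),0,.4,(255,0,0));return r
for i,v in enumerate((a,b)):
    r=crop(v,[.527,-.066,.08],55,400)[:400];C[:r.shape[0],400*i:400*i+400]=r
r=crop(a,[.509,-.166,.102],100,200)[:200];C[400:400+r.shape[0],:200]=r
r=crop(b,[.509,-.166,.102],100,200)[:200];C[400:400+r.shape[0],200:400]=r
r=crop(b,[.455,.146,.05],40,200)[:200];C[400:400+r.shape[0],400:600]=r
cv2.imwrite('pics/c7.png',C[:,:,::-1])
E
```

```text
clock: 9.13
position: [0.5084, -0.1654, 0.0715]
ee_rot: [0.0, 0.995, -0.096, 0.0]
contact_force: [-2.2, 5.0, 13.2]
width: 0.0086
gripper_force: 42.0
clock: 10.13
position: [0.5199, -0.106, 0.2044]
ee_rot: [0.0, 0.996, -0.095, 0.0]
contact_force: [0.4, 0.2, -0.0]
width: 0.0597
gripper_force: 0.0
clock: 10.52
position: [0.5309, -0.0479, 0.2031]
ee_rot: [0.0, 0.995, -0.095, -0.001]
contact_force: [-0.2, -0.3, 0.1]
width: 0.0602
gripper_force: 0.0
```

View pics/c7.png

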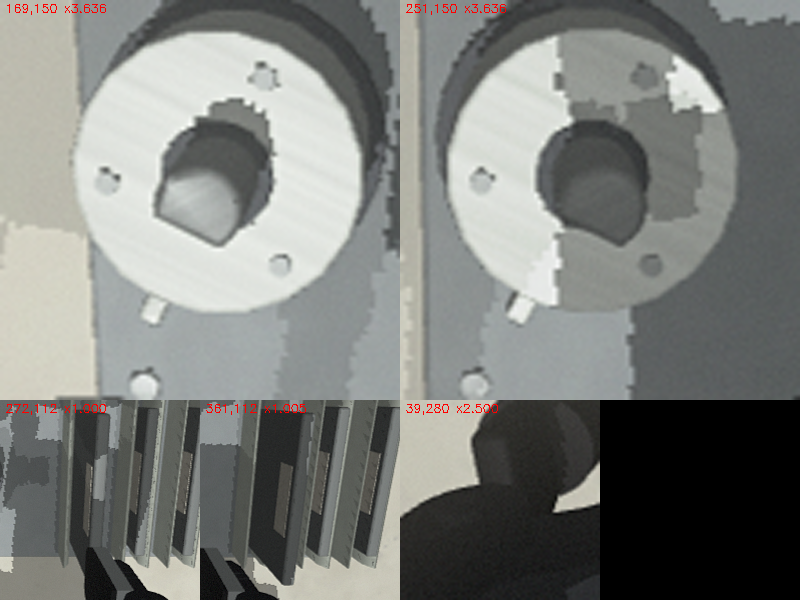

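c7 shows the divider upright in the empty slot and let go. The housing disc is centred at crop (218,172)/(192,170), the lug at (153,309)/(121,305), and the shaft's flat edge runs (155,215)–(222,245) in the first view and (156,222)–(222,246) in the second.

Run:
```python
from h import *
a=V('w6');b=V('w7');k=3.636
A=lambda x,y:(169+x/k,150+y/k);B=lambda x,y:(251+x/k,150+y/k)
def T(n,p,q,z):
    P,e=tri(a.ray(*A(*p)),b.ray(*B(*q)));print(n,P.round(4),round(e,4),a.pl(*A(*p),z)[:2].round(4),b.pl(*B(*q),z)[:2].round(4));return (a.pl(*A(*p),z)+b.pl(*B(*q),z))/2
an=lambda d:np.degrees(np.arctan2(d[1],d[0])).round(1)
c=T('disc',(218.5,172),(192.5,170),.057);l=T('lug',(153,309),(121,305),.055)
f0=T('fl0',(155,215),(156,222),.087);f1=T('fl1',(222,245),(222,246),.087)
print('lug yaw',an(l-c)); d=f1-f0; n=np.array([-d[1],d[0]]) ; n=n*np.sign(n@(l-c)[:2])/np.linalg.norm(n);print('flat yaw',an(n),'len',np.linalg.norm(d)); print('axis from flat',((f0+f1)/2)[:2]-.0055*n)
s=manip.get_state();p=np.array(s['position']);M=rot(s['ee_rot']);print(p,s['qpos'].round(2),an(M[:,0]))
# knob: bar between skirt and nose
for t in ([.458,.1455],): print('to knob', M.T@np.array([t[0]-p[0],t[1]-p[1],0]))
```

```text
disc [ 0.5277 -0.0658  0.0541] 0.0002 [ 0.5281 -0.0663] [ 0.5285 -0.0658]
lug [ 0.5005 -0.0449  0.0555] 0.0008 [ 0.5    -0.0447] [ 0.5008 -0.0449]
fl0 [ 0.5264 -0.0566  0.0831] 0.0015 [ 0.528  -0.0577] [ 0.5267 -0.0565]
fl1 [ 0.5185 -0.0684  0.0832] 0.0003 [ 0.5196 -0.0691] [ 0.5195 -0.0682]
lug yaw 142.7
flat yaw 146.1 len 0.013971276072000868
axis from flat [ 0.52804426 -0.06593537]
[ 0.53088259 -0.0486774   0.20328436] [-0.22  0.23  1.64 -0.    1.27  1.54] -11.0
to knob [-1.08529846e-01 -1.76742757e-01 -6.36358125e-05]
```

```bash
python3 -m pendant '[{"dx":-0.018,"dy":-0.029,"dz":0,"rx":0,"ry":0,"rz":0,"hand":0.06},{"dx":-0.018,"dy":-0.029,"dz":0,"rx":0,"ry":0,"rz":0,"hand":0.06},{"dx":-0.018,"dy":-0.029,"dz":0,"rx":0,"ry":0,"rz":0,"hand":0.06},{"dx":-0.018,"dy":-0.029,"dz":0,"rx":0,"ry":0,"rz":0,"hand":0.06},{"dx":-0.018,"dy":-0.029,"dz":0,"rx":0,"ry":0,"rz":0,"hand":0.06},{"dx":0,"dy":0,"dz":0,"rx":0,"ry":0,"rz":0,"hand":0.06},{"dx":0,"dy":0,"dz":0,"rx":0,"ry":0,"rz":0,"hand":0.06}]' 40
python3 -c "
from h import *
snap('wrist','w8')"
python3 -m pendant '[{"dx":-0.009,"dy":-0.03,"dz":0,"rx":0,"ry":0,"rz":0,"hand":0.06},{"dx":-0.009,"dy":-0.03,"dz":0,"rx":0,"ry":0,"rz":0,"hand":0.06},{"dx":0,"dy":0,"dz":0,"rx":0,"ry":0,"rz":0,"hand":0.06},{"dx":0,"dy":0,"dz":0,"rx":0,"ry":0,"rz":0,"hand":0.06}]' 40
python3 - <<'E'
from h import *
snap('wrist','w9')
a=V('w8');b=V('w9');C=np.zeros((400,800,3),np.uint8)
for i,v in enumerate((a,b)):
    p=v.proj([.455,.147,.04]);x,y=[max(int(k)-50,0) for k in p]
    o=v.f[y:y+100,x:x+100];r=cv2.resize(o,None,fx=4,fy=4,interpolation=cv2.INTER_CUBIC)
    r=np.clip(r.astype(float)*1.8,0,255).astype(np.uint8);cv2.putText(r,f'{x},{y}',(5,12),0,.4,(255,0,0));C[:r.shape[0],400*i:400*i+r.shape[1]]=r
    g=cv2.cvtColor(o,cv2.COLOR_RGB2GRAY); m=(g>130).astype(np.uint8)
    n,lab,st,ce=cv2.connectedComponentsWithStats(m)
    for j in range(1,n):
        if 8<st[j,4]<150:
            ys,xs=np.nonzero(lab==j);print(i,(ce[j]+[x,y]).round(1),st[j],cv2.minAreaRect(np.stack([xs+x,ys+y],1).astype(np.float32)))
cv2.imwrite('pics/c9.png',C[:,:,::-1])
E
```

```text
clock: 11.15
position: [0.4701, 0.1115, 0.204]
ee_rot: [0.001, 0.995, -0.095, -0.0]
contact_force: [0.3, 0.4, -0.1]
width: 0.0597
gripper_force: 0.0
clock: 11.53
position: [0.4652, 0.1731, 0.2039]
ee_rot: [0.001, 0.995, -0.096, 0.0]
contact_force: [-0.0, -0.4, 0.2]
width: 0.06
gripper_force: 0.0
0 [242.2 226.3] [49 47  4 23 56] ((242.14466857910156, 226.02537536621094), (22.157833099365234, 2.4223997592926025), 85.91438293457031)
1 [315.8 207.6] [51 46  3 24 58] ((316.0, 206.5), (23.0, 2.0), 90.0)
```

View pics/c9.png

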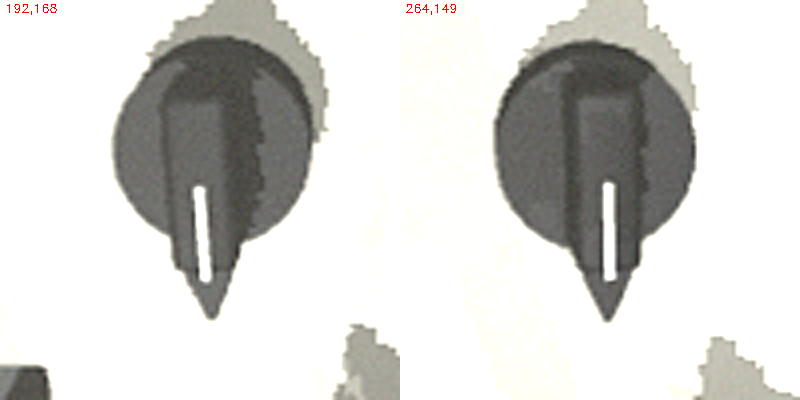

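c9 shows the knob nearly aligned with the image columns. The line runs px (242,214.7)–(243.5,237.7) in w8 and (316,195)–(316.4,219) in w9; the nose tips are at crop (211,319)/(207,321) and the bar's back edges at crop row 98/95.

Run:
```python
from h import *
a=V('w8');b=V('w9')
A=lambda x,y:(192+(x+.5)/4-.5,168+(y+.5)/4-.5);B=lambda x,y:(264+(x+.5)/4-.5,149+(y+.5)/4-.5)
an=lambda d:np.degrees(np.arctan2(d[1],d[0])).round(1)
def T(n,p,q,z):
    P,e=tri(a.ray(*A(*p)),b.ray(*B(*q)));r=(a.pl(*A(*p),z),b.pl(*B(*q),z));print(n,P.round(4),round(e,4),r[0][:2].round(4),r[1][:2].round(4));return (r[0]+r[1])/2
l0=T('l0',(200,187),(208,184),.052);l1=T('l1',(206,279),(209.5,280),.052);print('yaw',an(l1-l0),np.linalg.norm(l1-l0))
n=T('nose',(211,319),(207,321),.045);bk=T('back',(197,98),(209,95),.052);s=T('skirt',(212.5,147),(196,143),.02)
print('yaw l1-bk',an(l1-bk),'nose-bk',an(n-bk),np.linalg.norm(n-bk))
s=manip.get_state();p=np.array(s['position']);M=rot(s['ee_rot']);print(p,an(M[:,0]))
e=bk-n;e/=np.linalg.norm(e);e[2]=0
print('centre est from nose',n+.031*e,'from back',bk-.019*e)
```

```text
l0 [0.4611 0.1456 0.0496] 0.0001 [0.4618 0.1452] [0.4616 0.1457]
l1 [0.4415 0.1486 0.0495] 0.0004 [0.4425 0.1482] [0.442  0.1487]
yaw 171.2 0.019690870183488918
nose [0.431  0.1504 0.0442] 0.0001 [0.4313 0.1502] [0.4313 0.1504]
back [0.4788 0.1423 0.0486] 0.0005 [0.4798 0.1418] [0.4792 0.1425]
skirt [0.4636 0.1451 0.023 ] 0.0014 [0.4622 0.1455] [0.4637 0.1451]
yaw l1-bk 170.4 nose-bk 170.4 0.04933549042828983
[0.46515395 0.17250825 0.20392254] -11.0
centre est from nose [0.46156081 0.14519484 0.045     ] from back [0.4609122  0.14530435 0.052     ]
```

```bash
python3 -m pendant '[{"dx":0.0015,"dy":0.0275,"dz":0,"rx":0,"ry":0,"rz":0,"hand":0.045},{"dx":0,"dy":0,"dz":0.03,"rx":0,"ry":0,"rz":-1.8,"hand":0.04},{"dx":0,"dy":0,"dz":0.03,"rx":0,"ry":0,"rz":0,"hand":0.04},{"dx":0,"dy":0,"dz":0.03,"rx":0,"ry":0,"rz":0,"hand":0.04},{"dx":0,"dy":0,"dz":0.025,"rx":0,"ry":0,"rz":0,"hand":0.04},{"dx":0,"dy":0,"dz":0.02,"rx":0,"ry":0,"rz":0,"hand":0.04},{"dx":0,"dy":0,"dz":0.01,"rx":0,"ry":0,"rz":0,"hand":0.04},{"dx":0,"dy":0,"dz":0,"rx":0,"ry":0,"rz":0,"hand":0.04},{"dx":0,"dy":0,"dz":0,"rx":0,"ry":0,"rz":0,"hand":0.04}]' 40
```

```text
clock: 12.33
position: [0.4609, 0.1451, 0.0589]
ee_rot: [0.001, 0.997, -0.081, -0.001]
contact_force: [0.3, -0.2, 0.2]
width: 0.0401
gripper_force: 0.0
```

```bash
python3 -m pendant '[{"dx":0.0005,"dy":0,"dz":0.012,"rx":0,"ry":0,"rz":0,"hand":0.04},{"dx":0,"dy":0,"dz":0.01,"rx":0,"ry":0,"rz":0,"hand":0.04},{"dx":0,"dy":0,"dz":0.006,"rx":0,"ry":0,"rz":0,"hand":0.04},{"dx":0,"dy":0,"dz":0,"rx":0,"ry":0,"rz":0,"hand":0.04},{"dx":0,"dy":0,"dz":0,"rx":0,"ry":0,"rz":0,"hand":0.04}]' 40
python3 -m pendant '[{"dx":0,"dy":0,"dz":0,"rx":0,"ry":0,"rz":0,"hand":0.01},{"dx":0,"dy":0,"dz":0,"rx":0,"ry":0,"rz":0,"hand":0.01},{"dx":0,"dy":0,"dz":0,"rx":0,"ry":0,"rz":0,"hand":0},{"dx":0,"dy":0,"dz":0,"rx":0,"ry":0,"rz":0,"hand":0},{"dx":0,"dy":0,"dz":0,"rx":0,"ry":0,"rz":0,"hand":0},{"dx":0,"dy":0,"dz":0,"rx":0,"ry":0,"rz":0,"hand":0}]' 40
```

```text
clock: 12.75
position: [0.4617, 0.1463, 0.0318]
ee_rot: [-0.0, 0.997, -0.08, 0.001]
contact_force: [0.4, 0.5, -0.4]
width: 0.04
gripper_force: 0.0
clock: 13.25
position: [0.4618, 0.1467, 0.0319]
ee_rot: [-0.0, 0.997, -0.08, 0.001]
contact_force: [-0.1, -0.5, 5.9]
width: 0.0131
gripper_force: 42.4
```

```bash
python3 -m pendant '[{"dx":0,"dy":0,"dz":-0.015,"rx":0,"ry":0,"rz":0,"hand":0},{"dx":0,"dy":0,"dz":-0.03,"rx":0,"ry":0,"rz":0,"hand":0},{"dx":0,"dy":0,"dz":-0.035,"rx":0,"ry":0,"rz":0,"hand":0},{"dx":0,"dy":0,"dz":-0.035,"rx":0,"ry":0,"rz":0,"hand":0},{"dx":0,"dy":0,"dz":-0.025,"rx":0,"ry":0,"rz":0,"hand":0},{"dx":0,"dy":0,"dz":0,"rx":0,"ry":0,"rz":6.7,"hand":0},{"dx":0,"dy":0,"dz":0,"rx":0,"ry":0,"rz":6.7,"hand":0},{"dx":0,"dy":0,"dz":0,"rx":0,"ry":0,"rz":6.7,"hand":0},{"dx":0,"dy":0,"dz":0,"rx":0,"ry":0,"rz":6.7,"hand":0},{"dx":0,"dy":0,"dz":0,"rx":0,"ry":0,"rz":0,"hand":0},{"dx":0,"dy":0,"dz":0,"rx":0,"ry":0,"rz":0,"hand":0}]' 60
python3 - <<'E'
from h import *
snap('wrist','w10');snap('side','s10')
an=lambda d:np.degrees(np.arctan2(d[1],d[0])).round(1)
s=manip.get_state();p=np.array(s['position']);M=rot(s['ee_rot']);print(p,an(M[:,0]),s['qpos'].round(2))
print('delta',M.T@(np.array([.528,-.066,p[2]])-p))
v=V('w10')
# expected white line: tool x -3..-22mm, knob top 52 above origin: z tool = .0319-.052
f=lambda x:v.proj(p+M@np.array([x,0,-.0201]))
print('pred',f(0),f(-.003),f(-.022),'nose',f(-.031))
g=cv2.cvtColor(v.f,cv2.COLOR_RGB2GRAY)
n,lab,st,ce=cv2.connectedComponentsWithStats((g>120).astype(np.uint8))
for j in range(1,n):
    if 8<st[j,4]<400 and 220<ce[j][0]<340 and ce[j][1]>200: print(ce[j].round(1),st[j])
E
```

```text
clock: 14.17
position: [0.4606, 0.1467, 0.1708]
ee_rot: [0.0, 0.952, -0.308, -0.001]
contact_force: [-0.3, -0.8, -1.2]
width: 0.0126
gripper_force: 61.9
[0.46084387 0.14668574 0.1708877 ] -35.9 [0.16 0.18 1.79 0.   1.17 2.36]
delta [ 1.79042122e-01  1.33000334e-01 -2.69054037e-05]
pred [282.25703316 303.20202709] [282.23991318 310.80082279] [282.13591052 356.96295812] nose [282.08916232 377.71239394]
[281.  327.1] [279 303   5  49 244]
```

```bash
python3 -m pendant '[{"dx":0.0256,"dy":0.019,"dz":0,"rx":0,"ry":0,"rz":0,"hand":0},{"dx":0.0256,"dy":0.019,"dz":0,"rx":0,"ry":0,"rz":0,"hand":0},{"dx":0.0256,"dy":0.019,"dz":0,"rx":0,"ry":0,"rz":0,"hand":0},{"dx":0.0256,"dy":0.019,"dz":0,"rx":0,"ry":0,"rz":0,"hand":0},{"dx":0.0256,"dy":0.019,"dz":0,"rx":0,"ry":0,"rz":0,"hand":0},{"dx":0.0256,"dy":0.019,"dz":0,"rx":0,"ry":0,"rz":0,"hand":0},{"dx":0.0254,"dy":0.019,"dz":0,"rx":0,"ry":0,"rz":0,"hand":0},{"dx":0,"dy":0,"dz":0.02,"rx":0,"ry":0,"rz":0,"hand":0},{"dx":0,"dy":0,"dz":0.01,"rx":0,"ry":0,"rz":0,"hand":0},{"dx":0,"dy":0,"dz":0,"rx":0,"ry":0,"rz":0,"hand":0},{"dx":0,"dy":0,"dz":0,"rx":0,"ry":0,"rz":0,"hand":0}]' 60
python3 - <<'E'
from h import *
an=lambda d:np.degrees(np.arctan2(d[1],d[0])).round(1)
s=manip.get_state();p=np.array(s['position']);M=rot(s['ee_rot']);print(p,an(M[:,0]),'tilt',M[:,2])
print('delta',M.T@(np.array([.528,-.066,p[2]])-p))
E
```

```text
clock: 15.18
position: [0.5266, -0.0652, 0.1403]
ee_rot: [-0.0, 0.951, -0.308, -0.002]
contact_force: [-0.4, 0.5, -0.1]
width: 0.013
gripper_force: 61.9
[ 0.52656852 -0.06520856  0.14034948] -35.9 tilt [-0.00301243  0.00115981 -0.99999479]
delta [ 1.62352059e-03 -1.99137553e-04 -5.23014805e-06]
```

```bash
python3 -m pendant '[{"dx":0.0015,"dy":0,"dz":0.008,"rx":0,"ry":0,"rz":0,"hand":0},{"dx":0,"dy":0,"dz":0.007,"rx":0,"ry":0,"rz":0,"hand":0},{"dx":0,"dy":0,"dz":0.004,"rx":0,"ry":0,"rz":0,"hand":0},{"dx":0,"dy":0,"dz":0,"rx":0,"ry":0,"rz":0,"hand":0}]' 60
python3 -m pendant '[{"dx":0,"dy":0,"dz":0.003,"rx":0,"ry":0,"rz":0,"hand":0},{"dx":0,"dy":0,"dz":0.002,"rx":0,"ry":0,"rz":0,"hand":0},{"dx":0,"dy":0,"dz":0,"rx":0,"ry":0,"rz":0,"hand":0}]' 60
```

```text
clock: 15.52
position: [0.5281, -0.0663, 0.1213]
ee_rot: [0.0, 0.951, -0.309, -0.001]
contact_force: [0.6, 0.4, -0.3]
width: 0.0128
gripper_force: 61.9
clock: 15.77
position: [0.5288, -0.0669, 0.117]
ee_rot: [0.0, 0.951, -0.309, -0.0]
contact_force: [-0.5, -0.5, -1.1]
width: 0.0127
gripper_force: 61.9
```

```bash
python3 -m pendant '[{"dx":0,"dy":0,"dz":0.002,"rx":0,"ry":0,"rz":0,"hand":0},{"dx":0,"dy":0,"dz":0.002,"rx":0,"ry":0,"rz":0,"hand":0},{"dx":0,"dy":0,"dz":0,"rx":0,"ry":0,"rz":0,"hand":0}]' 60
python3 -m pendant '[{"dx":0,"dy":0,"dz":0.002,"rx":0,"ry":0,"rz":0,"hand":0},{"dx":0,"dy":0,"dz":0.002,"rx":0,"ry":0,"rz":0,"hand":0},{"dx":0,"dy":0,"dz":0,"rx":0,"ry":0,"rz":0,"hand":0}]' 60
```

```text
clock: 16.02
position: [0.5289, -0.0669, 0.1134]
ee_rot: [-0.0, 0.951, -0.309, -0.0]
contact_force: [-0.6, 0.8, 3.7]
width: 0.0126
gripper_force: 62.3
clock: 16.27
position: [0.5288, -0.0668, 0.1094]
ee_rot: [-0.0, 0.951, -0.309, -0.0]
contact_force: [-1.1, 0.9, 6.6]
width: 0.0129
gripper_force: 62.7
```

```bash
python3 -m pendant '[{"dx":0,"dy":0,"dz":-0.005,"rx":0,"ry":0,"rz":0,"hand":0},{"dx":-0.001,"dy":0,"dz":0,"rx":0,"ry":0,"rz":0,"hand":0},{"dx":-0.0005,"dy":0,"dz":0,"rx":0,"ry":0,"rz":0,"hand":0},{"dx":0,"dy":0,"dz":0.002,"rx":0,"ry":0,"rz":0,"hand":0},{"dx":0,"dy":0,"dz":0.002,"rx":0,"ry":0,"rz":0,"hand":0},{"dx":0,"dy":0,"dz":0.001,"rx":0,"ry":0,"rz":0,"hand":0},{"dx":0,"dy":0,"dz":0,"rx":0,"ry":0,"rz":0,"hand":0}]' 60
python3 -m pendant '[{"dx":0,"dy":0,"dz":0.001,"rx":0,"ry":0,"rz":0,"hand":0},{"dx":0,"dy":0,"dz":0.001,"rx":0,"ry":0,"rz":0,"hand":0},{"dx":0,"dy":0,"dz":0,"rx":0,"ry":0,"rz":0,"hand":0}]' 60
```

```text
clock: 16.85
position: [0.5275, -0.0662, 0.1086]
ee_rot: [0.0, 0.951, -0.309, -0.0]
contact_force: [-1.0, 0.3, -0.8]
width: 0.0124
gripper_force: 61.9
clock: 17.1
position: [0.5277, -0.0662, 0.107]
ee_rot: [0.0, 0.951, -0.309, -0.0]
contact_force: [-0.4, -0.2, -0.3]
width: 0.0127
gripper_force: 61.9
```

```bash
python3 -m pendant '[{"dx":0,"dy":0,"dz":0.002,"rx":0,"ry":0,"rz":0,"hand":0},{"dx":0,"dy":0,"dz":0.002,"rx":0,"ry":0,"rz":0,"hand":0},{"dx":0,"dy":0,"dz":0.002,"rx":0,"ry":0,"rz":0,"hand":0},{"dx":0,"dy":0,"dz":0,"rx":0,"ry":0,"rz":0,"hand":0}]' 60
python3 -m pendant '[{"dx":0,"dy":0,"dz":0.002,"rx":0,"ry":0,"rz":0,"hand":0},{"dx":0,"dy":0,"dz":0.002,"rx":0,"ry":0,"rz":0,"hand":0},{"dx":0,"dy":0,"dz":0,"rx":0,"ry":0,"rz":0,"hand":0}]' 60
python3 -m pendant '[{"dx":0,"dy":0,"dz":0.002,"rx":0,"ry":0,"rz":0,"hand":0},{"dx":0,"dy":0,"dz":0.002,"rx":0,"ry":0,"rz":0,"hand":0},{"dx":0,"dy":0,"dz":0,"rx":0,"ry":0,"rz":0,"hand":0}]' 60
```

```text
clock: 17.43
position: [0.5274, -0.0661, 0.1007]
ee_rot: [0.0, 0.951, -0.309, -0.0]
contact_force: [-0.9, 0.1, -1.0]
width: 0.0125
gripper_force: 61.9
clock: 17.68
position: [0.528, -0.0662, 0.0974]
ee_rot: [0.0, 0.951, -0.309, 0.0]
contact_force: [-0.4, 0.8, 3.2]
width: 0.0123
gripper_force: 62.4
clock: 17.93
position: [0.528, -0.0662, 0.0935]
ee_rot: [0.0, 0.951, -0.309, 0.0]
contact_force: [-1.3, 1.2, 6.4]
width: 0.0126
gripper_force: 62.8
```

```bash
python3 -m pendant '[{"dx":0,"dy":0,"dz":0.002,"rx":0,"ry":0,"rz":0,"hand":0},{"dx":0,"dy":0,"dz":0.0015,"rx":0,"ry":0,"rz":0,"hand":0},{"dx":0,"dy":0,"dz":0,"rx":0,"ry":0,"rz":0,"hand":0}]' 60
python3 -m pendant '[{"dx":0,"dy":0,"dz":0.001,"rx":0,"ry":0,"rz":0,"hand":0},{"dx":0,"dy":0,"dz":0.0005,"rx":0,"ry":0,"rz":0,"hand":0},{"dx":0,"dy":0,"dz":0,"rx":0,"ry":0,"rz":0,"hand":0},{"dx":0,"dy":0,"dz":0,"rx":0,"ry":0,"rz":0,"hand":0}]' 60
```

```text
clock: 18.18
position: [0.5281, -0.0662, 0.0909]
ee_rot: [0.0, 0.951, -0.309, 0.001]
contact_force: [-1.8, -0.0, 10.1]
width: 0.0126
gripper_force: 63.4
clock: 18.52
position: [0.5281, -0.0663, 0.0907]
ee_rot: [0.0, 0.951, -0.309, 0.001]
contact_force: [-4.4, 1.4, 18.5]
width: 0.0125
gripper_force: 64.7
```

```bash
python3 -c "
from rig import manip
print(manip.sign_off())"
```

```text
the job is handed in; nothing more can be done
None
```

I put the divider in the rack's empty slot, on the floor and let go, then pushed the knob onto the D-shaft and pressed it to the stop. I handed the job in at about 18.5 s with the gripper still holding it down (about 18 N down, about 65 N grip); the judge returned no verdict.

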